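Lock the burr carrier into the compact grinder

TASK

The compact grinder has been cleaned and its burr carrier (the disc with the upright bar grip) stands beside it. Put the carrier back into the grinder's open collar: find the two slots with its lugs, push it gently down against the spring, turn it clockwise as far as it goes, and let it spring up into its lock, then let go of it. Do not force it and leave the other things on the counter where they are.

Things in the scene. Friction and masses are not known exactly. Their poses are not given: they have to be found in the camera images.
- carrier_center (a point): Burr carrier, loose, upright, 0.2-0.3 kg, 68 mm high; point on its axis, 34 mm above its underside; z up, x along its bar grip; a half turn gives the same shape. Below is a dark steel barrel, 48 mm diameter, 24 mm high, foot chamfered to 39 mm over 5 mm. Two lugs (round steel pins, 6 mm thick) stick out of it along +x and -x: 60 mm over both, 8 to 14 mm above the underside.
- carrier_grip (a point): Where to hold the burr carrier: middle of its black upright bar grip, 52 mm above the underside, axes as carrier_center. The bar is 46 mm long (x), 12 mm thick (y), from 29 to 68 mm up; below it is an aluminium flange of 72 mm diameter, 24 to 29 mm up. The two lugs lie beneath the bar's ends.
- collar_rim (a point): Centre of the top rim of the grinder's collar, 150 mm over the counter; z up, -x to the side with chute and setting mark. Bore 51 mm diameter. Two opposite slots for the lugs, 10 mm wide. The collar is a stiff setting ring left anywhere: the slots' line is turned counter-clockwise from this x axis by 0.15 to 0.75 rad: see or feel for it. Lugs enter within about 0.06 rad of it.
- seat_top (a point): Top of the sprung seat in the bore at rest, 12 mm below the rim. Carrier with lugs on the rim beside the slots: underside 8 mm below it. In the slots it sinks freely to it (pushes up with 6 N there, 0.6 N more per mm down, 13 N at the bottom; damped: 1 N more per 10 mm/s). Lugs clear the lips from 21 mm down; at 24 mm the flange meets the rim (hard stop). Unlocked, it springs back up to here.
- compact_grinder: Grinder: fixed grey round body, 108 mm diameter at the foot; origin at counter height, axes as collar_rim. Pushed down, the carrier turns clockwise (from above) 0.72 rad from the slots' middle to the lock; end stop at 0.78, locks from 0.60; the other way is blocked. The spring then lifts it 3 mm into the lock: underside 18 mm below the rim, flange 6 mm above it. Over 70 N is forcing.
- burr_carrier: The burr carrier's body; origin at the centre of its underside, axes as carrier_center. Locked: carrier_center is 16 mm above collar_rim. Turned too little, it stays 3 mm lower; not turned, 6 mm higher.
- bar_brush: Bystander: small oval bar brush lying on the counter, 30x86x22 mm, origin at the centre of its underside.
- tamper: Bystander: coffee tamper standing behind, 58 mm diameter, 82 mm high, origin at the centre of its underside.
- dosing_cup: Bystander: steel dosing cup, 59 mm diameter, 57 mm high, origin at the centre of its underside.
- milk_jug: Bystander: steel milk pitcher, 88x121x95 mm, origin at the centre of its underside.
- espresso_cup: Bystander: white espresso cup, 58x85x56 mm, origin at the centre of its underside.
- tart: Bystander: small tart, 66 mm diameter, 25 mm high, origin at the centre of its underside.
Things that resemble listed ones, but are neither listed nor needed, are in the scene too. What is shaped like the burr_carrier but purple or yellow is not meant.

How it is judged (in metres and radians):
On the way:
1. the carrier is pushed down in the collar until its lugs are under the lips (z of carrier_center in the frame of collar_rim below 0.0136 m and horizontal distance between carrier_center and collar_rim below 0.006 m), for 0.05 s.
At the end, for the whole second after the job is handed in: The carrier is locked in the grinder's collar and at rest: its centre 14.6 to 18 mm above the rim (18 mm deep, held up in the lock by the spring), within 5 mm of the collar's axis and within 0.08 rad of upright (z of carrier_center in the frame of collar_rim between 0.0146 and 0.018 m and horizontal distance between carrier_center and collar_rim below 0.005 m and angle between carrier_center's own z axis and vertical below 0.08 rad and linear speed of burr_carrier below 0.01 m/s); the robot touches nothing.
It fails at once if the carrier is forced: more than 70 N between carrier and grinder (contact force between burr_carrier and compact_grinder above 70 N).
It fails at once if the carrier is tipped over (more than 0.6 rad) (angle between carrier_center's own z axis and vertical above 0.6 rad).
It fails at once if another thing on the counter is moved by more than 20 mm (distance of any of bar_brush, tamper, dosing_cup, milk_jug, espresso_cup, tart from where it was at the start of the episode above 0.02 m).
It also fails if it takes over 72 s, if anything falls off the work surface, if the arm or the gripper's body presses on something with over 40 N, if the wrist force passes 120 N, or if a joint passes its speed limit or range.

ROBOT

A 6-joint arm with a two-finger parallel gripper is mounted at the origin on a cart in front of the work surface, level with it; the furniture and walls round the work are solid. World frame = base frame: x ahead of the robot, y to its left, z up, the work surface at z = 0. Lengths are in mm, angles in degrees, forces in N, time in s.
With the tool pointing down it reaches from about 350 to 850 mm from the base axis. Payload 8.1 kg.
Tool frame: the origin (TCP) lies on the centre line of the jaws, within the pads' length; the fingertips stand 19 mm ahead of it and the grasp point (between the pads) is the TCP; z points along the fingers, y is the line along which they close (so a half turn about z gives the same grasp; the last joint's range is limited). The gripper opens to 85 mm and grips with 20 to 120 N. Pads are 22 mm wide; open, the fingers measure 114 mm over their backs; the gripper's body (76 mm by 85 mm) begins 54 mm behind the grasp point. The pads swing forward as they close: fully open they stand 13 mm farther back than shut.
Start: joints at [63.289, 7.471, 85.268, -0, 87.261, -4.893], TCP at [222.977, 557.034, 250.292] pointing down, gripper open.
Joint ranges: [-169.43, 169.43], [-51.17, 129.36], [1.28, 143.12], [-76.62, 256.62], [0, 156.53], [-152.29, 152.29]. Speed limits (degrees/s): [136.94, 136.94, 159.86, 180, 180, 180].

INTERFACE

Orientations are given as [roll, pitch, yaw] about the fixed x, y, z axes, in that order (R = Rz(yaw) Ry(pitch) Rx(roll)).
In Python, from bench import r gives the robot as it stands. The module is installed in compiled form; this text tells all that it offers.
- The arm moves only by the tool servo_tool, never from a script. Its arguments are lists of equal length, an entry for each row: "fingers": the finger opening in m, from 0 to 0.0854; "linear": the shift along the tool's x, y, z in m, a list of three; "rotation": the turn, a rotation vector about the tool's x, y, z in degrees, a list of three. A call has 1 to 10 rows; each row is the pose to reach, as a shift and turn from the pose commanded when the call began, along the tool's axes at that moment; what a row does not reach only later rows make up. A row lasts 1/10 s, in which the tool goes at most 50 mm and 8.59 degrees, less where a joint would pass 70% of its speed; a pose out of reach is approached as far as the arm can. A call with a gripper value outside its range is refused whole. The fingers move at their own pace and stop on an object; "force" is the grip in N (left out, the last holds). Time passes only in rows, so rows that repeat a pose let the fingers close. It gives the time, the measured TCP pose, the force, the opening and the grip force at its end, in the units of the state.
- r.sense(): the state, without advancing time (a new reading comes with each control period).
- r.snapshot(name): name is "scene" or "top" or "wrist"; returns a dict with "frame" (384x512x3 uint8, red, green, blue), "fx", "fy", "cx", "cy" (pixels), "camera_from_world" (4x4, takes a point from world to camera coordinates). Camera axes: x right, y up, looking along -z (the intrinsics and any distortion apply to the point x, -y, -z); pixel columns grow to the right and rows downward; lengths in mm; the calibration is good to about 2 mm. A picture is of the moment at which its call begins. There is no depth.
- r.hand_in(): hands the job in; it is judged then, once.
The state is a dict: "time": time; "joint_pos": joint angles; "qd": joint speeds; "joint_efforts": joint torques, N m; "tool_pos": TCP position; "tcp_rot": TCP orientation; "ft_force": force on the tool from outside, world axes, zero at the start; "wrist_torque": the same for the moment, N m; "finger_gap": finger opening in mm; "grip_force": force on a finger pad.
Only numpy, scipy, OpenCV 4.12 (cv2) and the standard library are available. Lean on these libraries where they do the work, as an engineer would, in place of code of your own. Each camera call takes 0.05 s, during which the arm holds its last target. There are 200 camera calls.

## Working session

There is one attempt and no reset: what is moved stays moved. The work goes in short steps, Python scripts to look and compute and a tool call to move; the robot and the scene stay as the last step left them, time stands still between calls to the robot, and variables do not carry over. Pictures are saved under pics/ and viewed, at most 10 in all, crops included, and the job is handed in when it is done.

Besides the shell and the picture viewer there is one more tool, called after ">>>" in YAML: its name, and indented under it one key for each argument. servo_tool: Moves the arm, as the interface text tells. Its arguments: {"type":"object","properties":{"fingers":{"type":"array","items":{"type":"number"}},"linear":{"type":"array","items":{"type":"array","items":{"type":"number"}}},"rotation":{"type":"array","items":{"type":"array","items":{"type":"number"}}},"force":{"type":"number"}},"required":["fingers","linear","rotation"]}

```bash
mkdir -p pics; cat > h.py <<'E'
import numpy as np, cv2
from bench import r
def snap(n,f):
    s=r.snapshot(n); cv2.imwrite('pics/'+f,cv2.cvtColor(s['frame'],cv2.COLOR_RGB2BGR)); np.savez('pics/'+f[:-4]+'.npz',**{k:s[k] for k in s}); return s
def ray(s,u,v,z):
    T=np.array(s['camera_from_world']);R=T[:3,:3];o=-R.T@T[:3,3]
    d=R.T@np.array([(u-s['cx'])/s['fx'],-(v-s['cy'])/s['fy'],-1]); return o+d*(z-o[2])/d[2]
def proj(s,p):
    T=np.array(s['camera_from_world']);c=T[:3,:3]@np.array(p)+T[:3,3]
    return s['cx']+s['fx']*c[0]/-c[2], s['cy']+s['fy']*c[1]/c[2]
E
python3 - <<'E'
from h import *
a=snap('scene','scene.png');b=snap('top','top.png')
for s in(a,b): print({k:s[k] for k in s if k!='frame'})
print(r.sense())
E
```

```text
{'fx': 389.00599271429576, 'fy': 389.00599271429576, 'cx': 255.41222478809382, 'cy': 196.0431197402604, 'camera_from_world': array([[-8.60418518e-01, -5.09587984e-01, -2.47283196e-04,
         5.35976183e+02],
       [ 3.49607148e-01, -5.90650315e-01,  7.27259959e-01,
        -2.10004878e+02],
       [-3.70748994e-01,  6.25661484e-01,  6.86362070e-01,
        -1.28078068e+03],
       [ 0.00000000e+00,  0.00000000e+00,  0.00000000e+00,
         1.00000000e+00]])}
{'fx': 353.59327666666377, 'fy': 353.59327666666377, 'cx': 250.64740151203955, 'cy': 191.8002832254216, 'camera_from_world': array([[ 1.27962761e-02, -9.99699249e-01, -2.09204955e-02,
         1.44541029e+02],
       [ 9.91266789e-01,  9.93653287e-03,  1.31496840e-01,
        -5.51023963e+02],
       [-1.31249415e-01, -2.24204622e-02,  9.91095815e-01,
        -1.04185617e+03],
       [ 0.00000000e+00,  0.00000000e+00,  0.00000000e+00,
         1.00000000e+00]])}
{'time': 0.1, 'joint_pos': array([ 6.32908883e+01,  7.51190563e+00,  8.53251527e+01,  6.14469810e-04,
        8.72640058e+01, -4.89389630e+00]), 'qd': array([-0.01473202,  0.00709553, -0.05488278,  0.02970409, -0.07494274,
       -0.03425855]), 'joint_efforts': array([ 1.59340590e-03, -5.70961726e+01, -5.01933968e+01, -1.05837496e-04,
        8.45343660e-03,  7.20612161e-05]), 'tool_pos': array([222.73005415, 556.59647557, 249.31735596]), 'tcp_rot': array([-1.79899357e+02, -9.23333378e-03,  1.58184747e+02]), 'ft_force': array([-0.02512705,  0.63502553, -0.7114688 ]), 'wrist_torque': array([-0.03098743, -0.04315649,  0.06043477]), 'grip_force': 0.0, 'finger_gap': 85.50053407402602}
```

View pics/top.png

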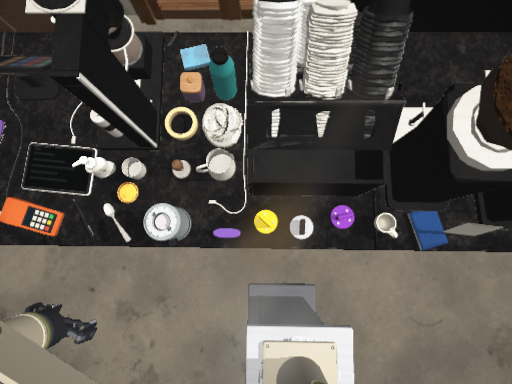

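View pics/scene.png

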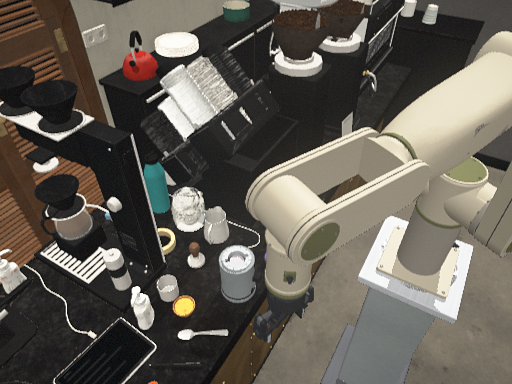

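The top view shows the carrier (grey flange, black bar) at about (301,227) and the grinder at about (162,222). The yellow and purple lookalikes are at (265,222) and (343,217). The scene view shows the grinder at (237,265). Next I'll measure both and enlarge them.

```bash
python3 - <<'E'
from h import *
b=dict(np.load('pics/top.npz'));f=b['frame']
g=f.astype(int)
A=cv2.resize(f[197:257,132:192],(480,480),interpolation=cv2.INTER_CUBIC)
B=cv2.resize(f[205:250,279:324],(300,480) if 0 else (480,480),interpolation=cv2.INTER_CUBIC)
cv2.imwrite('pics/crop.png',cv2.cvtColor(cv2.resize(np.hstack([A,B]),(800,400)),cv2.COLOR_RGB2BGR))
hsv=cv2.cvtColor(f,cv2.COLOR_RGB2HSV)
# carrier: flange disc
m=np.zeros(f.shape[:2],np.uint8); m[212:242,286:317]=(g[212:242,286:317].min(2)>90)
c=max(cv2.findContours(m,cv2.RETR_EXTERNAL,cv2.CHAIN_APPROX_NONE)[0],key=cv2.contourArea)
(u,v),rad=cv2.minEnclosingCircle(c); print(u,v,rad,cv2.fitEllipse(c))
print('flange',ray(b,u,v,29),'diam',np.linalg.norm(ray(b,u-rad,v,29)-ray(b,u+rad,v,29)))
d=np.zeros_like(m); cv2.drawContours(d,[cv2.convexHull(c)],-1,1,-1)
bar=((d==1)&(g.max(2)<70)).astype(np.uint8)
c2=max(cv2.findContours(bar,cv2.RETR_EXTERNAL,cv2.CHAIN_APPROX_NONE)[0],key=cv2.contourArea)
q=cv2.minAreaRect(c2); print(q)
p=cv2.boxPoints(q); w=np.array([ray(b,*x,68)[:2] for x in p]);print(w,w.mean(0))
e=[w[1]-w[0],w[2]-w[1]];e=max(e,key=np.linalg.norm);print('bar ang',np.degrees(np.arctan2(e[1],e[0])),[np.linalg.norm(x) for x in e],np.linalg.norm(e))
print('grinder rough',ray(b,162,222,150))
E
```

```text
301.0474853515625 226.7960968017578 12.374574661254883 ((301.2392578125, 226.86154174804688), (23.25186538696289, 24.201303482055664), 160.25411987304688)
flange [445.08363318  -3.09403587  29.        ] diam 74.78949687063619Traceback (most recent call last):
  File "<stdin>", line 15, in <module>
ValueError: max() iterable argument is empty
```

View pics/crop.png

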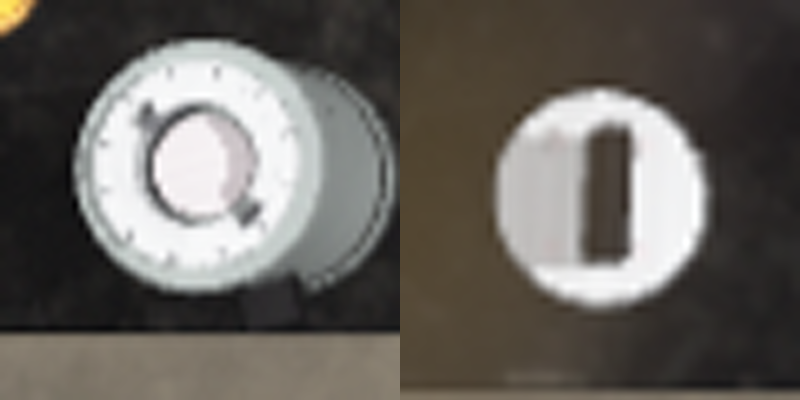

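The crop shows the collar bore centred at about (162.2,221.5), with slots at 45° in the image. The carrier's bar runs nearly along world x.

```bash
python3 - <<'E'
from h import *
b=dict(np.load('pics/top.npz'));f=b['frame']
for u,v in((302.5,226.7),): print(ray(b,u,v,68))
p,q=ray(b,279+218/8.889,205+122/8.889,68),ray(b,279+205/8.889,205+262/8.889,68);print('bar',(p+q)/2,np.linalg.norm(p-q),np.degrees(np.arctan2(*(p-q)[1::-1])))
C=lambda x,y:ray(b,132+x/6.667,197+y/6.667,150)
print('bore',C(201,163),'outer',C(198,166)); d=C(148,113)-C(247,212);print('slot',np.degrees(np.arctan2(d[1],d[0])),np.linalg.norm(d))
s=dict(np.load('pics/scene.npz')); print('check scene rim px',proj(s,C(201,163)))
E
```

```text
[444.06025964  -2.63790001  68.        ]
bar [444.42793543  -3.50087807  68.        ] 46.08875747299283 -5.676242669213597
bore [450.79915531 387.82507933 150.        ] outer [449.56524199 388.99854445 150.        ]
slot 46.857413177675774 58.16188637844493
check scene rim px (np.float64(237.91973408140032), np.float64(256.8768141876319))
```

>>> servo_tool:
  fingers: [0.085, 0.085, 0.085, 0.085, 0.085, 0.085, 0.085, 0.085, 0.085, 0.085]
  linear:
    - [-0.04, -0.01, -0.05]
    - [-0.08, -0.02, -0.1]
    - [-0.12, -0.03, -0.1]
    - [-0.16, -0.04, -0.1]
    - [-0.2, -0.05, -0.1]
    - [-0.24, -0.06, -0.1]
    - [-0.273, -0.073, -0.1]
    - [-0.273, -0.073, -0.1]
    - [-0.273, -0.073, -0.1]
    - [-0.273, -0.073, -0.1]
  rotation:
    - [0, 0, 0]
    - [0, 0, 0]
    - [0, 0, 0]
    - [0, 0, 0]
    - [0, 0, 0]
    - [0, 0, 0]
    - [0, 0, 0]
    - [0, 0, 0]
    - [0, 0, 0]
    - [0, 0, 0]

```text
time: 1.1
tool_pos: [448.6, 388.3, 350.0]
tcp_rot: [-180.0, -0.0, 158.2]
ft_force: [-0.3, -0.7, -0.5]
finger_gap: 84.8
grip_force: 0.0
```

```bash
python3 - <<'E'
from h import *
s=snap('wrist','w1.png');print(r.sense()['tool_pos'],r.sense()['tcp_rot'],r.sense()['ft_force']);print(proj(s,(450,388,150)))
T=s['camera_from_world'];print(-T[:3,:3].T@T[:3,3],T[2,:3])
E
```

```text
[448.41729044 388.58195469 350.15322141] [-1.79993901e+02 -2.71119002e-02  1.58256795e+02] [ 0.237227   -0.33200052 -0.39067338]
(np.float64(255.66547958424675), np.float64(168.88650695436448))
[386.56240825 411.87171708 473.46232127] [-0.24776539  0.09862612  0.96378691]
```

View pics/w1.png

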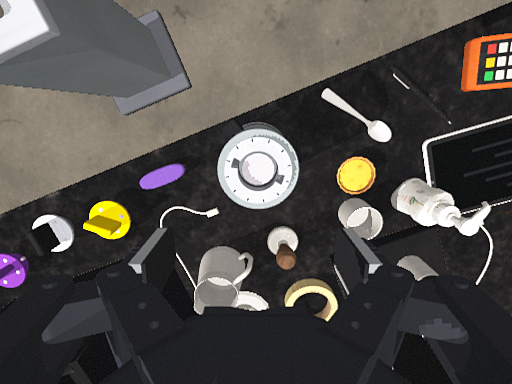

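The wrist view shows the collar at about (258,168), with dark slots at roughly (236,163) and (280,174). I'll rectify the rim plane for a closer measurement.

```bash
python3 - <<'E'
from h import *
s=dict(np.load('pics/w1.npz'));f=s['frame']
P=[(400,338),(500,338),(500,438),(400,438)]
src=np.float32([proj(s,(*p,150)) for p in P]); S=5
dst=np.float32([[(p[0]-400)*S,(438-p[1])*S] for p in P])   # col=+x, row=-y
w=cv2.warpPerspective(f,cv2.getPerspectiveTransform(src,dst),(500,500),flags=cv2.INTER_CUBIC)
g=cv2.cvtColor(w,cv2.COLOR_RGB2GRAY)
cv2.imwrite('pics/rim.png',g)
m=(g<110).astype(np.uint8)
yy,xx=np.mgrid[:500,:500]
rr=np.hypot(xx-250,yy-250); m[rr>190]=0
for c in cv2.findContours(m,cv2.RETR_EXTERNAL,cv2.CHAIN_APPROX_NONE)[0]:
    if cv2.contourArea(c)>150:
        (u,v),(a,b_),an=cv2.minAreaRect(c);print('blob',400+u/S,438-v/S,a/S,b_/S,an,cv2.contourArea(c)/S**2)
E
```

```text
blob 455.50928955078126 382.8094970703125 32.9338623046875 56.0802978515625 31.1506290435791 290.1
blob 474.1192993164062 411.64109497070314 10.963201141357422 7.582296752929688 75.67728424072266 36.7
```

View pics/rim.png

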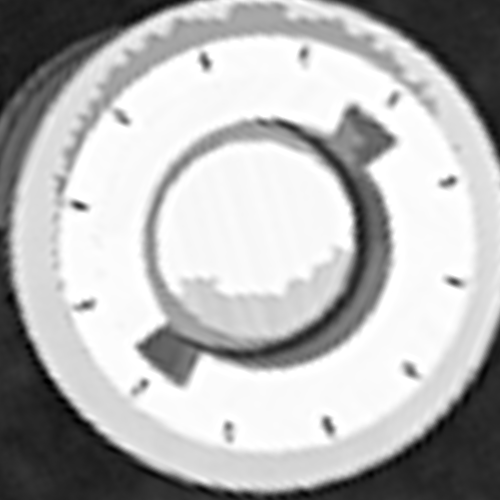

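The rectified rim shows the slots at (376,120) and (162,367). That puts the centre near (453,389) mm and the slot line at about 48°. Next I move above the carrier.

>>> servo_tool:
  fingers: [0.085, 0.085, 0.085, 0.085, 0.085, 0.085, 0.085, 0.085, 0.085, 0.085]
  linear:
    - [-0.015, -0.04, 0.01]
    - [-0.03, -0.08, 0.02]
    - [-0.045, -0.12, 0.03]
    - [-0.062, -0.16, 0.04]
    - [-0.078, -0.2, 0.05]
    - [-0.093, -0.24, 0.06]
    - [-0.109, -0.28, 0.08]
    - [-0.124, -0.32, 0.1]
    - [-0.142, -0.365, 0.1]
    - [-0.142, -0.365, 0.1]
  rotation:
    - [0, 0, -2]
    - [0, 0, -4]
    - [0, 0, -6]
    - [0, 0, -8]
    - [0, 0, -10]
    - [0, 0, -12]
    - [0, 0, -14]
    - [0, 0, -16]
    - [0, 0, -16]
    - [0, 0, -16]

```text
time: 2.15
tool_pos: [444.8, -7.8, 249.7]
tcp_rot: [-179.9, -0.0, 173.9]
ft_force: [-0.1, 0.9, 1.0]
finger_gap: 85.2
grip_force: 0.0
```

```bash
python3 - <<'E'
from h import *
s=snap('wrist','w2.png');t=r.sense();print(t['tool_pos'],t['tcp_rot'],t['joint_pos'])
f=s['frame'];S=5
P=[(395,-53),(495,-53),(495,47),(395,47)]
o=[]
for z in(29,68):
    src=np.float32([proj(s,(*p,z)) for p in P]); dst=np.float32([[(p[0]-395)*S,(47-p[1])*S] for p in P])
    o.append(cv2.resize(cv2.warpPerspective(f,cv2.getPerspectiveTransform(src,dst),(500,500),flags=cv2.INTER_CUBIC),(400,400)))
cv2.imwrite('pics/car.png',cv2.cvtColor(np.hstack(o),cv2.COLOR_RGB2BGR))
E
```

```text
[445.15633318  -5.44413438 250.17977668] [-1.79984342e+02 -5.42150366e-03  1.73972838e+02] [-7.29238074e+00 -1.72609805e+01  1.08608513e+02 -1.57783037e-02
  8.86575415e+01 -9.12648493e+01]
```

View pics/car.png

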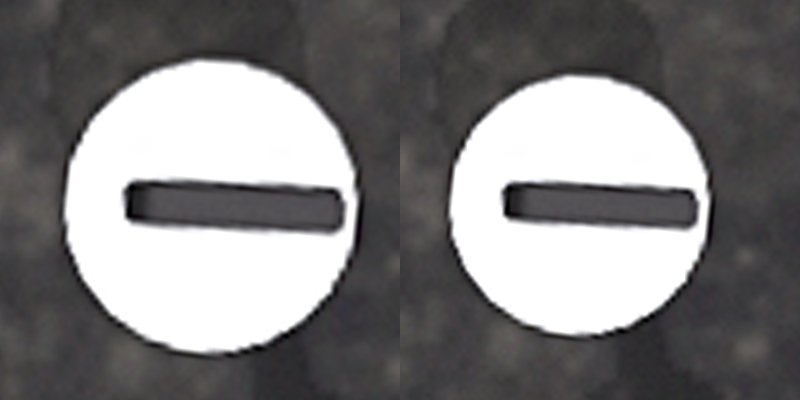

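The flange centre measures about (447,-4.4) with a 73.6 mm diameter (72 expected). The bar sits at about -2.5°. I'll descend and grasp.

>>> servo_tool:
  fingers: [0.085, 0.085, 0.085, 0.085, 0.085, 0.085, 0.085, 0.085, 0.085, 0.085]
  linear:
    - [-0.002, -0.001, 0.02]
    - [-0.002, -0.001, 0.05]
    - [-0.002, -0.001, 0.08]
    - [-0.002, -0.001, 0.11]
    - [-0.002, -0.001, 0.14]
    - [-0.002, -0.001, 0.16]
    - [-0.002, -0.001, 0.175]
    - [-0.002, -0.001, 0.187]
    - [-0.002, -0.001, 0.195]
    - [-0.002, -0.001, 0.195]
  rotation:
    - [0, 0, -3]
    - [0, 0, -3]
    - [0, 0, -3]
    - [0, 0, -3]
    - [0, 0, -3]
    - [0, 0, -3]
    - [0, 0, -3]
    - [0, 0, -3]
    - [0, 0, -3]
    - [0, 0, -3]

```text
time: 3.2
tool_pos: [446.9, -4.1, 54.6]
tcp_rot: [180.0, -0.1, 177.3]
ft_force: [-0.3, 0.3, 0.1]
finger_gap: 84.9
grip_force: 0.0
```

>>> servo_tool:
  fingers: [0.05, 0.03, 0.02, 0.015, 0.01, 0.005, 0.0, 0.0, 0.0, 0.0]
  linear:
    - [0, 0, 0]
    - [0, 0, 0]
    - [0, 0, 0]
    - [0, 0, 0]
    - [0, 0, 0]
    - [0, 0, 0]
    - [0, 0, 0]
    - [0, 0, 0]
    - [0, 0, 0]
    - [0, 0, 0]
  rotation:
    - [0, 0, 0]
    - [0, 0, 0]
    - [0, 0, 0]
    - [0, 0, 0]
    - [0, 0, 0]
    - [0, 0, 0]
    - [0, 0, 0]
    - [0, 0, 0]
    - [0, 0, 0]
    - [0, 0, 0]
  force: 60

```text
time: 4.2
tool_pos: [447.5, -5.1, 55.5]
tcp_rot: [-180.0, 0.0, 177.2]
ft_force: [-0.1, 0.3, 3.2]
finger_gap: 11.2
grip_force: 61.3
```

>>> servo_tool:
  fingers: [0, 0, 0, 0, 0, 0, 0, 0, 0, 0]
  linear:
    - [0, 0, -0.01]
    - [0, 0, -0.03]
    - [0, 0, -0.06]
    - [0, 0, -0.09]
    - [0, 0, -0.12]
    - [0, 0, -0.15]
    - [0, 0, -0.175]
    - [0, 0, -0.19]
    - [0, 0, -0.2]
    - [0, 0, -0.2]
  rotation:
    - [0, 0, 0]
    - [0, 0, 0]
    - [0, 0, 0]
    - [0, 0, 0]
    - [0, 0, 0]
    - [0, 0, 0]
    - [0, 0, 0]
    - [0, 0, 0]
    - [0, 0, 0]
    - [0, 0, 0]

```text
time: 5.2
tool_pos: [447.7, -5.1, 256.1]
tcp_rot: [-180.0, 0.1, 177.2]
ft_force: [1.0, 0.7, -2.1]
finger_gap: 11.0
grip_force: 60.3
```

>>> servo_tool:
  fingers: [0, 0, 0, 0, 0, 0, 0, 0, 0, 0]
  linear:
    - [0.001, 0.02, 0]
    - [0.002, 0.055, 0]
    - [0.003, 0.095, 0]
    - [0.005, 0.14, 0]
    - [0.007, 0.185, 0]
    - [0.009, 0.23, 0]
    - [0.01, 0.275, 0]
    - [0.012, 0.32, 0]
    - [0.013, 0.36, 0]
    - [0.0146, 0.385, 0]
  rotation:
    - [0, 0, -3]
    - [0, 0, -8]
    - [0, 0, -13]
    - [0, 0, -19]
    - [0, 0, -25]
    - [0, 0, -31]
    - [0, 0, -37]
    - [0, 0, -43]
    - [0, 0, -48]
    - [0, 0, -51]

```text
time: 6.2
tool_pos: [450.3, 382.5, 252.6]
tcp_rot: [179.9, -0.2, -131.5]
ft_force: [-0.4, -1.2, -2.8]
finger_gap: 11.2
grip_force: 60.3
```

>>> servo_tool:
  fingers: [0, 0, 0, 0, 0]
  linear:
    - [0, 0, 0]
    - [0, 0, 0]
    - [0, 0, 0]
    - [0, 0, 0]
    - [0, 0, 0]
  rotation:
    - [0, 0, 0]
    - [0, 0, 0]
    - [0, 0, 0]
    - [0, 0, 0]
    - [0, 0, 0]

```text
time: 6.7
tool_pos: [452.0, 379.3, 255.4]
tcp_rot: [-180.0, 0.0, -131.9]
ft_force: [-0.0, -1.2, -2.0]
finger_gap: 11.6
grip_force: 60.4
```

```bash
python3 - <<'E'
from h import *
s=snap('wrist','w3.png');t=r.sense();print(t['tool_pos'],t['tcp_rot'],t['ft_force'])
f=s['frame'];x,y=t['tool_pos'][:2]
print([proj(s,(452.3,388.5,150)),proj(s,(x,y,225))])
S=4;P=[(402,338),(502,338),(502,438),(402,438)];o=[]
for z in(150,200+29):
    src=np.float32([proj(s,(*p,z)) for p in P]); dst=np.float32([[(p[0]-402)*S,(438-p[1])*S] for p in P])
    o.append(cv2.warpPerspective(f,cv2.getPerspectiveTransform(src,dst),(400,400),flags=cv2.INTER_CUBIC))
cv2.imwrite('pics/w3r.png',cv2.cvtColor(np.hstack(o),cv2.COLOR_RGB2BGR))
E
```

```text
[451.97450607 379.47590479 255.47229765] [-1.79994410e+02  1.35833132e-02 -1.31894448e+02] [-0.71822822 -0.33810379 -3.17126778]
[(np.float64(262.9855227605245), np.float64(198.66174496757017)), (np.float64(257.28397391477705), np.float64(226.014558450325))]
```

View pics/w3r.png

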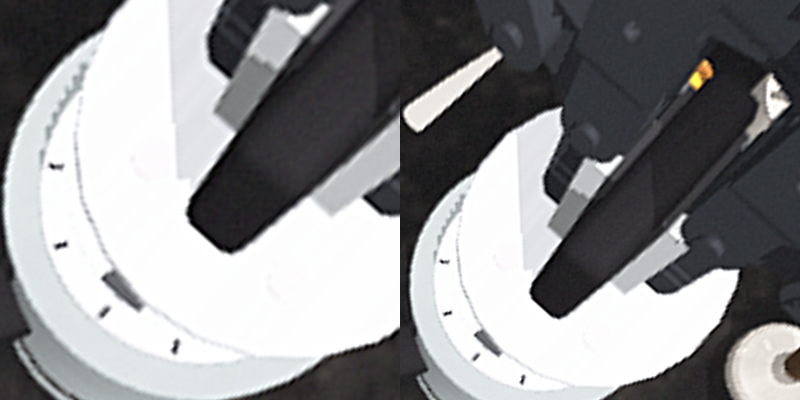

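The view shows the slot at about (120,293) in the left panel, which gives a direction of about 48.5°. The hand is still 9 mm short in y, so I'll correct that and descend to just above the rim.

>>> servo_tool:
  fingers: [0, 0, 0, 0, 0, 0, 0, 0, 0, 0]
  linear:
    - [-0.0035, 0.003, 0]
    - [-0.0073, 0.0058, 0]
    - [-0.0073, 0.0058, 0]
    - [-0.0073, 0.0058, 0.01]
    - [-0.0073, 0.0058, 0.02]
    - [-0.0073, 0.0058, 0.03]
    - [-0.0073, 0.0058, 0.04]
    - [-0.0073, 0.0058, 0.046]
    - [-0.0073, 0.0058, 0.046]
    - [-0.0073, 0.0058, 0.046]
  rotation:
    - [0, 0, -0.5]
    - [0, 0, -0.5]
    - [0, 0, -0.5]
    - [0, 0, -0.5]
    - [0, 0, -0.5]
    - [0, 0, -0.5]
    - [0, 0, -0.5]
    - [0, 0, -0.5]
    - [0, 0, -0.5]
    - [0, 0, -0.5]

```text
time: 7.75
tool_pos: [452.3, 389.5, 209.3]
tcp_rot: [180.0, -0.0, -131.3]
ft_force: [-0.4, 0.8, -2.3]
finger_gap: 11.2
grip_force: 60.4
```

>>> servo_tool:
  fingers: [0, 0, 0, 0, 0, 0]
  linear:
    - [0, 0, 0.002]
    - [0, 0, 0.004]
    - [0, 0, 0.006]
    - [0, 0, 0.008]
    - [0, 0, 0.009]
    - [0, 0, 0.009]
  rotation:
    - [0, 0, 0]
    - [0, 0, 0]
    - [0, 0, 0]
    - [0, 0, 0]
    - [0, 0, 0]
    - [0, 0, 0]

```text
time: 8.35
tool_pos: [452.4, 389.7, 200.3]
tcp_rot: [-180.0, 0.0, -131.3]
ft_force: [1.6, 0.9, -2.5]
finger_gap: 11.2
grip_force: 60.5
```

>>> servo_tool:
  fingers: [0, 0, 0, 0, 0]
  linear:
    - [0, 0, 0.001]
    - [0, 0, 0.002]
    - [0, 0, 0.003]
    - [0, 0, 0.004]
    - [0, 0, 0.005]
  rotation:
    - [0, 0, 0]
    - [0, 0, 0]
    - [0, 0, 0]
    - [0, 0, 0]
    - [0, 0, 0]

```text
time: 8.85
tool_pos: [452.5, 389.8, 195.6]
tcp_rot: [-180.0, 0.1, -131.3]
ft_force: [1.3, 2.8, -1.0]
finger_gap: 11.3
grip_force: 60.5
```

>>> servo_tool:
  fingers: [0, 0, 0, 0, 0]
  linear:
    - [0, 0, 0.001]
    - [0, 0, 0.002]
    - [0, 0, 0.003]
    - [0, 0, 0.004]
    - [0, 0, 0.004]
  rotation:
    - [0, 0, 0]
    - [0, 0, 0]
    - [0, 0, 0]
    - [0, 0, 0]
    - [0, 0, 0]

```text
time: 9.35
tool_pos: [452.6, 389.9, 192.3]
tcp_rot: [-180.0, 0.1, -131.3]
ft_force: [0.7, 3.4, 5.0]
finger_gap: 11.1
grip_force: 61.6
```

>>> servo_tool:
  fingers: [0, 0, 0, 0]
  linear:
    - [0, 0, 0.001]
    - [0, 0, 0.002]
    - [0, 0, 0.003]
    - [0, 0, 0.003]
  rotation:
    - [0, 0, 0]
    - [0, 0, 0]
    - [0, 0, 0]
    - [0, 0, 0]

```text
time: 9.75
tool_pos: [452.5, 389.9, 189.7]
tcp_rot: [-180.0, 0.1, -131.3]
ft_force: [-0.2, 2.6, 6.5]
finger_gap: 11.0
grip_force: 61.9
```

>>> servo_tool:
  fingers: [0, 0, 0, 0, 0, 0, 0, 0]
  linear:
    - [0, 0, 0.001]
    - [0, 0, 0.002]
    - [0, 0, 0.003]
    - [0, 0, 0.004]
    - [0, 0, 0.005]
    - [0, 0, 0.006]
    - [0, 0, 0.007]
    - [0, 0, 0.007]
  rotation:
    - [0, 0, 0]
    - [0, 0, 0]
    - [0, 0, 0]
    - [0, 0, 0]
    - [0, 0, 0]
    - [0, 0, 0]
    - [0, 0, 0]
    - [0, 0, 0]

```text
time: 10.55
tool_pos: [452.6, 390.0, 183.3]
tcp_rot: [-180.0, 0.1, -131.3]
ft_force: [-2.7, 0.3, 11.0]
finger_gap: 11.5
grip_force: 62.5
```

>>> servo_tool:
  fingers: [0, 0, 0, 0]
  linear:
    - [0, 0, 0.0007]
    - [0, 0, 0.0014]
    - [0, 0, 0.0014]
    - [0, 0, 0.0014]
  rotation:
    - [0, 0, 0]
    - [0, 0, 0]
    - [0, 0, 0]
    - [0, 0, 0]

```text
time: 10.95
tool_pos: [452.6, 390.0, 182.1]
tcp_rot: [-180.0, 0.1, -131.3]
ft_force: [-1.6, 2.0, 10.8]
finger_gap: 10.8
grip_force: 62.7
```

The lugs should now be below the lips. I'll turn clockwise, which is + about tool z.

>>> servo_tool:
  fingers: [0, 0, 0, 0, 0, 0]
  linear:
    - [0, 0, 0]
    - [0, 0, 0]
    - [0, 0, 0]
    - [0, 0, 0]
    - [0, 0, 0]
    - [0, 0, 0]
  rotation:
    - [0, 0, 2]
    - [0, 0, 4]
    - [0, 0, 6]
    - [0, 0, 8]
    - [0, 0, 10]
    - [0, 0, 10]

```text
time: 11.55
tool_pos: [453.1, 389.8, 182.0]
tcp_rot: [-180.0, 0.2, -141.4]
ft_force: [1.3, 0.7, 9.7]
finger_gap: 11.2
grip_force: 62.2
```

```bash
python3 - <<'E'
from h import *
t=r.sense();print(t['tool_pos'],t['tcp_rot'],t['ft_force'],t['wrist_torque'])
E
```

```text
[453.09450382 389.84370723 181.95968455] [-1.79963655e+02  1.51844922e-01 -1.41392572e+02] [1.25940039 0.65633072 9.72350626] [-0.08776208 -0.06097719 -0.02851807]
```

>>> servo_tool:
  fingers: [0, 0, 0, 0, 0, 0, 0, 0, 0, 0]
  linear:
    - [0, 0, 0]
    - [0, 0, 0]
    - [0, 0, 0]
    - [0, 0, 0]
    - [0, 0, 0]
    - [0, 0, 0]
    - [0, 0, 0]
    - [0, 0, 0]
    - [0, 0, 0]
    - [0, 0, 0]
  rotation:
    - [0, 0, 3]
    - [0, 0, 6]
    - [0, 0, 9]
    - [0, 0, 12]
    - [0, 0, 15]
    - [0, 0, 18]
    - [0, 0, 21]
    - [0, 0, 24]
    - [0, 0, 27]
    - [0, 0, 28]

```text
time: 12.55
tool_pos: [453.2, 389.7, 182.0]
tcp_rot: [180.0, 0.2, -169.4]
ft_force: [0.4, -0.5, 10.0]
finger_gap: 11.4
grip_force: 62.2
```

>>> servo_tool:
  fingers: [0, 0, 0, 0]
  linear:
    - [0, 0, 0]
    - [0, 0, 0]
    - [0, 0, 0]
    - [0, 0, 0]
  rotation:
    - [0, 0, 1]
    - [0, 0, 2]
    - [0, 0, 3]
    - [0, 0, 3]

```text
time: 12.95
tool_pos: [453.2, 389.6, 181.9]
tcp_rot: [180.0, 0.2, -172.4]
ft_force: [0.4, -0.9, 9.6]
finger_gap: 11.2
grip_force: 62.2
```

```bash
python3 - <<'E'
from h import *
t=r.sense();print(t['tool_pos'],t['tcp_rot'],t['ft_force'],t['wrist_torque'])
E
```

```text
[453.21472301 389.63184581 181.93761998] [ 1.79973680e+02  1.53208255e-01 -1.72358139e+02] [ 0.38906446 -0.87059518  9.63853523] [-0.23832569 -0.10723955  0.02419472]
```

>>> servo_tool:
  fingers: [0, 0, 0, 0]
  linear:
    - [0, 0, 0]
    - [0, 0, 0]
    - [0, 0, 0]
    - [0, 0, 0]
  rotation:
    - [0, 0, 0.7]
    - [0, 0, 1.5]
    - [0, 0, 1.5]
    - [0, 0, 1.5]

```text
time: 13.35
tool_pos: [453.2, 389.6, 181.9]
tcp_rot: [180.0, 0.2, -173.8]
ft_force: [0.8, -0.5, 11.1]
finger_gap: 11.0
grip_force: 62.2
```

```bash
python3 - <<'E'
from h import *
t=r.sense();print(t['tool_pos'],t['tcp_rot'],t['ft_force'],t['wrist_torque'])
E
```

```text
[453.19586198 389.63890034 181.94731725] [ 1.79968734e+02  1.50186336e-01 -1.73827786e+02] [ 0.828414   -0.50395223 11.06352822] [-0.21957888 -0.06608226  0.04830044]
```

>>> servo_tool:
  fingers: [0, 0, 0, 0, 0, 0, 0]
  linear:
    - [0, 0, -0.001]
    - [0, 0, -0.002]
    - [0, 0, -0.003]
    - [0, 0, -0.0035]
    - [0, 0, -0.004]
    - [0, 0, -0.0045]
    - [0, 0, -0.0045]
  rotation:
    - [0, 0, 0]
    - [0, 0, 0]
    - [0, 0, 0]
    - [0, 0, 0]
    - [0, 0, 0]
    - [0, 0, 0]
    - [0, 0, 0]

```text
time: 14.05
tool_pos: [453.2, 389.6, 186.1]
tcp_rot: [180.0, 0.1, -173.8]
ft_force: [2.2, 0.5, 6.8]
finger_gap: 11.2
grip_force: 61.8
```

>>> servo_tool:
  fingers: [0, 0, 0, 0]
  linear:
    - [0, 0, -0.0005]
    - [0, 0, -0.001]
    - [0, 0, -0.001]
    - [0, 0, -0.001]
  rotation:
    - [0, 0, 0]
    - [0, 0, 0]
    - [0, 0, 0]
    - [0, 0, 0]

```text
time: 14.45
tool_pos: [453.2, 389.6, 187.0]
tcp_rot: [180.0, 0.1, -173.8]
ft_force: [2.4, -0.1, 6.8]
finger_gap: 10.9
grip_force: 61.7
```

>>> servo_tool:
  fingers: [0, 0, 0, 0]
  linear:
    - [0, 0, -0.0005]
    - [0, 0, -0.001]
    - [0, 0, -0.001]
    - [0, 0, -0.001]
  rotation:
    - [0, 0, 0]
    - [0, 0, 0]
    - [0, 0, 0]
    - [0, 0, 0]

```text
time: 14.85
tool_pos: [453.1, 389.6, 187.5]
tcp_rot: [180.0, 0.1, -173.8]
ft_force: [3.6, 0.5, 6.9]
finger_gap: 11.0
grip_force: 61.4
```

>>> servo_tool:
  fingers: [0, 0, 0, 0]
  linear:
    - [0, 0, -0.0005]
    - [0, 0, -0.001]
    - [0, 0, -0.001]
    - [0, 0, -0.001]
  rotation:
    - [0, 0, 0]
    - [0, 0, 0]
    - [0, 0, 0]
    - [0, 0, 0]

```text
time: 15.25
tool_pos: [453.1, 389.5, 187.7]
tcp_rot: [180.0, 0.1, -173.8]
ft_force: [5.6, 1.7, 3.3]
finger_gap: 11.5
grip_force: 60.9
```

The lock is holding: further lift lowers the force and the height stays put. I'll release and retreat.

>>> servo_tool:
  fingers: [0, 0, 0.01, 0.015, 0.025, 0.035, 0.045, 0.05, 0.05, 0.05]
  linear:
    - [0, 0, 0.0008]
    - [0, 0, 0.0008]
    - [0, 0, 0.0008]
    - [0, 0, 0.0008]
    - [0, 0, 0.0008]
    - [0, 0, 0.0008]
    - [0, 0, 0.0008]
    - [0, 0, 0.0008]
    - [0, 0, 0.0008]
    - [0, 0, 0.0008]
  rotation:
    - [0, 0, 0]
    - [0, 0, 0]
    - [0, 0, 0]
    - [0, 0, 0]
    - [0, 0, 0]
    - [0, 0, 0]
    - [0, 0, 0]
    - [0, 0, 0]
    - [0, 0, 0]
    - [0, 0, 0]

```text
time: 16.25
tool_pos: [452.2, 389.5, 186.6]
tcp_rot: [-180.0, -0.0, -173.8]
ft_force: [0.1, 0.1, -0.8]
finger_gap: 50.2
grip_force: 0.0
```

>>> servo_tool:
  fingers: [0.05, 0.05, 0.05, 0.05, 0.05, 0.05, 0.05, 0.05, 0.05, 0.05]
  linear:
    - [0, 0, -0.01]
    - [0, 0, -0.03]
    - [0, 0, -0.06]
    - [0, 0, -0.09]
    - [0, 0, -0.12]
    - [0, 0, -0.15]
    - [0, 0, -0.15]
    - [0, 0, -0.15]
    - [0, 0, -0.15]
    - [0, 0, -0.15]
  rotation:
    - [0, 0, 0]
    - [0, 0, 0]
    - [0, 0, 0]
    - [0, 0, 0]
    - [0, 0, 0]
    - [0, 0, 0]
    - [0, 0, 0]
    - [0, 0, 0]
    - [0, 0, 0]
    - [0, 0, 0]

```text
time: 17.25
tool_pos: [451.8, 389.2, 335.0]
tcp_rot: [-179.9, -0.1, -173.8]
ft_force: [-0.0, 0.1, -0.1]
finger_gap: 50.1
grip_force: 0.0
```

```bash
python3 - <<'E'
from h import *
s=snap('wrist','w4.png');t=r.sense();print(t['tool_pos'],t['ft_force'],t['finger_gap'])
u,v=map(int,proj(s,(453,389,170)));print(u,v)
f=s['frame'][max(0,v-90):v+90,max(0,u-110):u+110];b=snap('top','t4.png')['frame'][190:250,125:205]
cv2.imwrite('pics/end.png',cv2.cvtColor(np.hstack([cv2.resize(f,(400,330)),cv2.resize(b,(400,330),interpolation=cv2.INTER_CUBIC)]),cv2.COLOR_RGB2BGR))
E
```

```text
[451.77903641 389.22583859 335.09254097] [ 1.20914102 -0.2664243   0.70198326] 50.024312723924425
255 176
```

View pics/end.png

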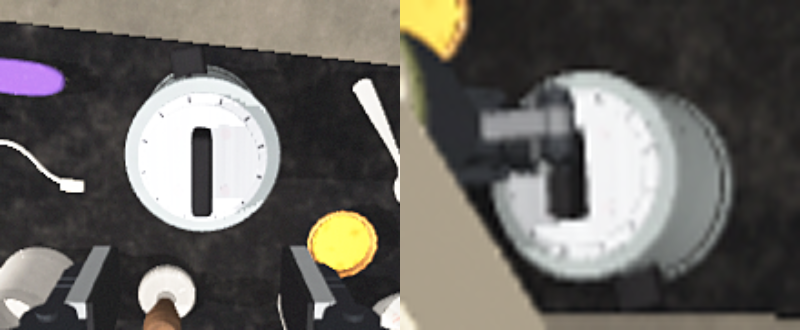

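The picture shows the carrier level in the collar with its bar in the turned position. The gripper is clear.

```bash
python3 -c "
from bench import r
print(r.hand_in())"
```

```text
the job is handed in; nothing more can be done
None
```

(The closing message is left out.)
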